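Unclip the vacuum nozzle and pack both nozzles head to tail

TASK

Put both hand-vacuum nozzles away in the wooden tray. One nozzle is still clipped on the vacuum: squeeze its grip block so that the release button on the side is held in, and draw the nozzle straight off the vacuum; the other lies loose on the table. Set both down gently in the tray, not dropping them, flat on its floor, side by side and head to tail (the mouth of one beside the spigot of the other, slanted sides facing each other), and do not disturb the pepper mill, tumbler, shaker or puzzle box.

Things in the scene. Friction and masses are not known exactly. Their poses are not given: they have to be found in the camera images.
- clipped_grip (a point): Middle of the grip block of the grey nozzle clipped on the vacuum, 40 mm above its underside. x along the nozzle to its mouth, y across, z up. Block: 30 mm along x, 24 mm wide (y -12 to 12), 24 to 56 mm above the underside. On its -y side the button pad (22 mm along x, 24 mm high) stands out to y = -21; squeezing the block across y pushes it in.
- clipped_wedge (a point): The same nozzle's wedge body (33 mm ahead of its grip, half-way up), 24 mm high, same axes. From above a right-angled trapezoid: mouth end at x = +60, y -22 to +50; collar end at x = -60, y -22 to +22; the -y side is straight, the +y side slants. From the collar a spigot, 26 mm wide, top 23 mm up, goes on to x = -85. 140 g.
- clipped_button (a joint): Its release button: 0 = out, 0.008 m = fully in (block and pad then 25 mm across instead of 33). Spring 3 N at first, 8 N fully in. Its arm's tooth hooks 5 mm behind the rim of the vacuum's mouth: the nozzle comes off only while the button is in by about 6.5 mm or more, held over the first 10 mm of the pull.
- loose_grip (a point): Middle of the grip block of the second nozzle, identical in shape, size and weight to the clipped one (same axes), lying right way up on the table.
- loose_wedge (a point): The loose nozzle's wedge body, 33 mm ahead of its grip, half-way up; same shape and axes as clipped_wedge.
- loose_button (a joint): The loose nozzle's button, same values and spring; it holds nothing. When either nozzle is let go, the spring pushes off the finger and can shift the nozzle some 5 mm towards its +y side.
- vacuum_mouth (a point): White hand vacuum in a black cradle, fixed. Point on the table under the middle of its mouth; x points level out of it, the way to pull (30 mm frees the spigot; play 1.5 mm each side; a roof bars lifting). Grip starts 28 mm ahead. Snout 54 mm wide, 46 high, 70 long behind this point; then 58 high to 105 mm, then up to 150 high, 120 wide, to 330 mm behind.
- tray_in (a point): Fixed pale wooden tray, open on top. Centre of its inner floor, 5 mm above the table; x along its long side, z up. Inside 155 by 124 mm, walls 5 mm thick, rims 17 mm above this floor. Both nozzles head to tail take 145 by 110 mm: one points to +x with its grip at x = -20, y = -38 mm, the other to -x with its grip at x = +20, y = +38 mm.
- mill: Dark wooden pepper mill, 52 mm wide, 128 mm high, standing; origin at its foot. Not to be disturbed.
- tumbler: White tumbler, 60 mm wide, 75 mm high, standing beside the clipped nozzle; origin at its foot. Not to be disturbed.
- shaker: Steel shaker, 36 mm wide, 65 mm high, standing beside the clipped nozzle; origin at its foot. Not to be disturbed.
- puzzle_box: White jigsaw box, 100 by 140 by 45 mm, 0.5 kg; origin at the centre of its underside. Not to be disturbed.

How it is judged (in metres and radians):
On the way, in this order (a step that is already met when the one before it is completed fails the run):
1. the release button is held in while the nozzle is still on the vacuum (value of joint clipped_button above 0.004 m and x of clipped_grip in the frame of vacuum_mouth below 0.038 m), for 0.05 s.
2. the nozzle is drawn clear of the vacuum's mouth (x of clipped_grip in the frame of vacuum_mouth above 0.056 m), for 0.05 s.
At the end, for the whole second after the job is handed in: both nozzles lie flat and still on the tray's inner floor (grip centre less than 45 mm above it, tilt under 0.06 rad), lengthways in the tray (within 0.12 rad, either way round), grip blocks within 36 mm of the tray's centre along it and 50 mm across it, which is only possible head to tail (z of each of clipped_grip, loose_grip in the frame of tray_in below 0.045 m and x of clipped_grip in the frame of tray_in between -0.036 and 0.036 m and y of clipped_grip in the frame of tray_in between -0.05 and 0.05 m and angle between each of clipped_grip, loose_grip's own z axis and vertical below 0.06 rad and angle between the x axis of each of clipped_grip, loose_grip and the x axis of tray_in, either way round below 0.12 rad and linear speed of each of clipped_nozzle, loose_nozzle below 0.02 m/s and x of loose_grip in the frame of tray_in between -0.036 and 0.036 m and y of loose_grip in the frame of tray_in between -0.05 and 0.05 m); the robot touches nothing.
It fails at once if a nozzle is dropped or thrown into the tray instead of being set down ((horizontal distance between clipped_grip and tray_in below 0.1 m and z of clipped_grip in the frame of tray_in below 0.09 m and linear speed of clipped_nozzle above 0.7 m/s) or (horizontal distance between loose_grip and tray_in below 0.1 m and z of loose_grip in the frame of tray_in below 0.09 m and linear speed of loose_nozzle above 0.7 m/s)).
It fails at once if the mill is pushed away or knocked over (distance of mill from where it was at the start of the episode above 0.02 m or angle between mill's own z axis and vertical above 0.3 rad).
It fails at once if the tumbler is pushed away or knocked over (distance of tumbler from where it was at the start of the episode above 0.02 m or angle between tumbler's own z axis and vertical above 0.3 rad).
It fails at once if the shaker is pushed away or knocked over (distance of shaker from where it was at the start of the episode above 0.02 m or angle between shaker's own z axis and vertical above 0.3 rad).
It fails at once if the puzzle box is pushed away or knocked over (distance of puzzle_box from where it was at the start of the episode above 0.02 m or angle between puzzle_box's own z axis and vertical above 0.3 rad).
It also fails if it takes over 66 s, if anything falls off the work surface, if the arm or the gripper's body presses on something with over 40 N, if the wrist force passes 120 N, or if a joint passes its speed limit or range.

ROBOT

A 7-joint arm with a two-finger parallel gripper is mounted at the origin on the work surface. World frame = base frame: x ahead of the robot, y to its left, z up, the work surface at z = 0. Lengths are in mm, angles in rad, forces in N, time in s.
With the tool pointing down it reaches from about 400 to 875 mm from the base axis. Payload 4.4 kg.
Tool frame: the origin (TCP) lies at the very end of the fingers, on their centre line; the grasp point (between the pads) lies 19 mm behind it (ctrl.grasp_offset is the distance from the TCP to the grasp point, in mm); z points along the fingers, y is the line along which they close (so a half turn about z gives the same grasp; the last joint's range is limited). The gripper opens to 85 mm and grips with 20 to 120 N. Pads are 22 mm wide; open, the fingers measure 114 mm over their backs; the gripper's body (76 mm by 85 mm) begins 54 mm behind the grasp point. The pads swing forward as they close: fully open they stand 13 mm farther back than shut.
Start: joints at [-1.397, 0.628, 0.038, 1.517, -0.027, 0.996, -0.02], TCP at [154.355, 631.421, 231.313] pointing down, gripper open.
Joint ranges: [-3.06, 3.06], [-0.37, 2.12], [-1.25, 1.32], [0.18, 2.47], [-1.1, 4.24], [0.23, 1.98], [-2.94, 2.94]. Speed limits (rad/s): [2.57, 2.57, 3.14, 3.14, 3.14, 3.14, 3.14].

INTERFACE

Orientations are given as [roll, pitch, yaw] about the fixed x, y, z axes, in that order (R = Rz(yaw) Ry(pitch) Rx(roll)).
In Python, from cell import status, cams, ctrl gives the robot as it stands.
- The arm moves only by the tool move_arm, never from a script. Its argument "plan" is a list of rows, each a list of 3 entries, a list of its own where there are three numbers: the shift along the world's x, y, z in mm, then the turn, a rotation vector about the world's x, y, z in degrees, then the opening, from 0 (shut) to 1 (fully open). In form: [[[x, y, z], [wx, wy, wz], gripper], ...]. A call has 1 to 10 rows; each row shifts and turns the commanded pose from where the row before left it; what a row does not reach is not made up. A row lasts 1/8 s, in which the tool goes at most 62.5 mm and 10.7 degrees, less where a joint would pass 70% of its speed; a pose out of reach is approached as far as the arm can. A call with a gripper value outside its range is refused whole. The fingers move at their own pace and stop on an object; the grip force is fixed at half the most. Time passes only in rows, so rows that do not move let the fingers close. It gives the time, the measured TCP pose, the force, the opening and the grip force at its end, in the units of the state.
- status.read_state(): the state, without advancing time (a new reading comes with each control period).
- cams.get_image(name): name is "side" or "top"; returns the picture (420x560x3 uint8, blue, green, red); there is no depth.
- cams.camera_params(name): a dict with "K" (3x3 intrinsics, pixels), "k1" (the pictures are not rectified: a ray, as slopes to the right and down, at radius r is drawn at 1 + k1 r^2 times it, then the intrinsics apply), "pose" (4x4, takes a point from camera to world coordinates). Camera axes: x right, y down, z forward; pixel columns grow to the right and rows downward; lengths in mm; the calibration is good to about 2 mm. A picture is of the moment at which its call begins. camera_params takes no time and is no camera call.
- ctrl.finish_job(): hands the job in; it is judged then, once.
The state is a dict: "clock": time; "qpos": joint angles; "qd": joint speeds; "tau": joint torques, N m; "eef_pos": TCP position; "tool_rot": TCP orientation; "force": force on the tool from outside, world axes, zero at the start; "torque": the same for the moment, N m; "width": finger opening in mm; "gripper_force": force on a finger pad.
Only numpy, scipy, OpenCV 4.12 (cv2) and the standard library are available. Lean on these libraries where they do the work, as an engineer would, in place of code of your own. Each camera call takes 0.05 s, during which the arm holds its last target. There are 200 camera calls.

## Working session

There is one attempt and no reset: what is moved stays moved. The work goes in short steps, Python scripts to look and compute and a tool call to move; the robot and the scene stay as the last step left them, time stands still between calls to the robot, and variables do not carry over. Pictures are saved under pics/ and viewed, at most 10 in all, crops included, and the job is handed in when it is done.

Besides the shell and the picture viewer there is one more tool, called after "Emit:" by a JSON object that holds its "fn" and its "kwargs", one argument or row to a line. move_arm: Moves the arm, as the interface text tells. Its arguments: {"type":"object","properties":{"plan":{"type":"array","items":{"type":"array"}}},"required":["plan"]}

```bash
mkdir -p pics; ls; python3 - <<'E'
from cell import status,cams,ctrl
import cv2
for n in("top","side"):
    cv2.imwrite(f"pics/{n}0.png",cams.get_image(n)); p=cams.camera_params(n); print(n,p["K"],p["k1"],p["pose"])
print(status.read_state(),ctrl.grasp_offset)
E
```

```text
pics
top [[424.48308102   0.         276.94265776]
 [  0.         424.48308102 208.77414072]
 [  0.           0.           1.        ]] -0.022684036200486677 [[ 1.07531153e-02 -9.89352186e-01  1.45143456e-01  4.43547969e+02]
 [-9.99798523e-01 -8.17731586e-03  1.83315429e-02  4.93045769e+01]
 [-1.69494681e-02 -1.45311334e-01 -9.89240786e-01  8.64143440e+02]
 [ 0.00000000e+00  0.00000000e+00  0.00000000e+00  1.00000000e+00]]
side [[385.7788303    0.         280.35654745]
 [  0.         385.7788303  211.69852563]
 [  0.           0.           1.        ]] -0.00939965869462556 [[-8.56971885e-01 -4.03301081e-01  3.20854214e-01  3.23412527e+02]
 [-5.15290066e-01  6.81019673e-01 -5.20277189e-01  4.64033844e+02]
 [-8.67967911e-03 -6.11195912e-01 -7.91431753e-01  6.31477050e+02]
 [ 0.00000000e+00  0.00000000e+00  0.00000000e+00  1.00000000e+00]]
{'clock': 0.1, 'qpos': array([-1.39681467,  0.62923552,  0.03845393,  1.51823975, -0.02699817,
        0.99631228, -0.02000474]), 'qd': array([-0.00057645, -0.00064544,  0.00104773, -0.00285707, -0.0015466 ,
       -0.00074188, -0.00129447]), 'tau': array([ 2.65672148e-03, -5.64537477e+01,  1.23063616e+00, -1.93975925e+01,
        1.13354772e-02,  5.32285994e-03, -8.90037995e-06]), 'eef_pos': array([154.214257  , 630.87817775, 230.50199493]), 'tool_rot': array([-3.13991607e+00,  2.22859131e-05,  2.90180049e+00]), 'force': array([ 1.01213687, -0.66360144, -1.37389658]), 'torque': array([-0.03562725, -0.0403033 ,  0.00389953]), 'gripper_force': 0.0, 'width': 85.2012349534092} 18.700000000000003
```

View pics/top0.png

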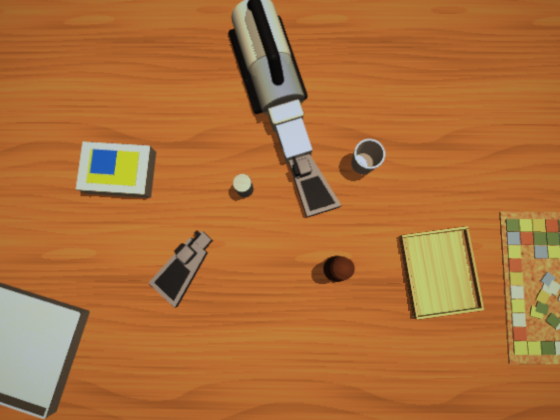

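View pics/side0.png

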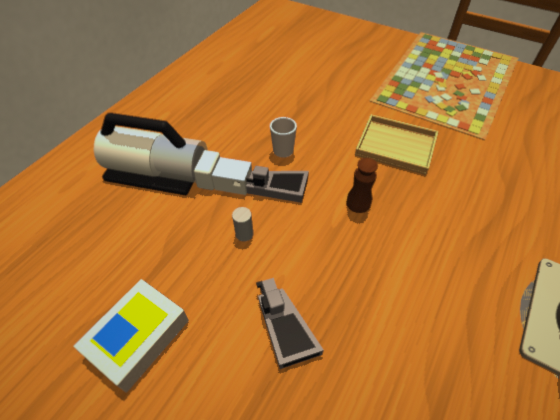

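```bash
cat > h.py <<'E'
import numpy as np,cv2
from cell import status,cams,ctrl
P={n:cams.camera_params(n) for n in("top","side")}
def proj(n,X):
    p=P[n];T=np.linalg.inv(p["pose"]);c=np.atleast_2d(X)@T[:3,:3].T+T[:3,3]
    return cv2.projectPoints(c,np.zeros(3),np.zeros(3),p["K"],np.array([p["k1"],0,0,0.]))[0][:,0]
def unproj(n,uv,z):
    p=P[n];s=cv2.undistortPoints(np.array(uv,float).reshape(-1,1,2),p["K"],np.array([p["k1"],0,0,0.]))[:,0]
    d=np.c_[s,np.ones(len(s))]@p["pose"][:3,:3].T;o=p["pose"][:3,3]
    return o+d*((z-o[2])/d[:,2:])
E
python3 - <<'E'
import cv2,numpy as np
t=cv2.imread("pics/top0.png")
s=4
a=cv2.resize(t[150:220,280:345],None,fx=5,fy=5,interpolation=cv2.INTER_CUBIC)
b=cv2.resize(t[228:308,145:215],None,fx=5,fy=5,interpolation=cv2.INTER_CUBIC)
c=np.zeros((600,800,3),np.uint8);c[:350,:325]=a;c[:400,330:680]=b
d=cv2.resize(t[222:322,398:488],None,fx=2,fy=2,interpolation=cv2.INTER_CUBIC);c[400:600,400:580]=d
e=cv2.resize(t[98:162,264:324],None,fx=3.5,fy=3.5,interpolation=cv2.INTER_CUBIC);c[360:360+e.shape[0],:e.shape[1]]=e
cv2.imwrite("pics/crop1.png",c)
E
```

```text
(no output)
```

View pics/crop1.png

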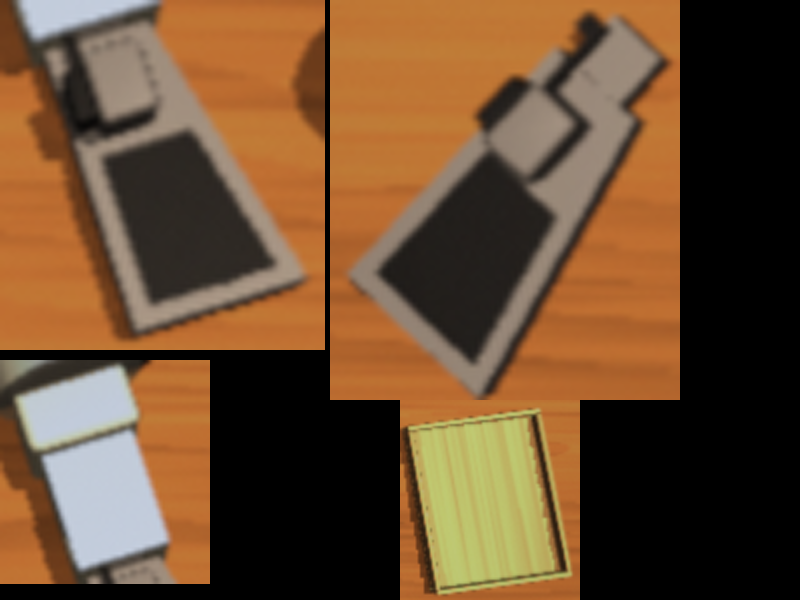

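```bash
cat > fit.py <<'E'
from h import *
from scipy.optimize import least_squares
def xf(p,M):
    c,s=np.cos(p[2]),np.sin(p[2]);M=np.array(M,float)
    return np.c_[p[0]+c*M[:,0]-s*M[:,1],p[1]+s*M[:,0]+c*M[:,1],M[:,2]]
def fit(M,uv,p0,n="top"):
    r=least_squares(lambda p:(proj(n,xf(p,M))-uv).ravel(),p0);return r.x,np.abs(r.fun).max()
# nozzle model, frame = grip point on the underside plane
NZ=[[93,-22,24],[93,50,24],[-27,22,24],[-27,-22,24],[-52,13,23],[-52,-13,23]]
BL=[[15,-12,56],[15,12,56],[-15,12,56],[-15,-12,56]]
TR=[[82.5,-67,22],[82.5,67,22],[-82.5,67,22],[-82.5,-67,22]]
SN=[[0,-27,46],[0,27,46],[-70,27,46],[-70,-27,46]]
E
python3 - <<'E'
from fit import *
sc=lambda L,ox,oy,x0,y0,s:[[ox+(u-x0)/s,oy+(v-y0)/s] for u,v in L]
ua=np.array(sc([(137,333),(305,280),(158,105),(140,30)],280,150,0,0,5))
c,e=fit([NZ[0],NZ[1],BL[1],BL[2]],ua,[550,0,3.4]);print("clip",c,np.degrees(c[2]),e)
ub=np.array(sc([(350,275),(482,397),(640,122),(665,62),(617,17)],145,228,330,0,5))
l,e=fit([NZ[0],NZ[1],NZ[2],NZ[4],NZ[5]],ub,[400,200,2.5]);print("loose",l,np.degrees(l[2]),e)
ut=np.array([(402,236),(468,227),(483,309.5),(416.5,319)])
# corners: image up-left = far, left
t,e=fit([TR[1],TR[0],TR[3],TR[2]],ut,[350,-250,0.1]);print("tray",t,np.degrees(t[2]),e)
us=np.array(sc([(80,573),(168,543),(135,430),(42,458)],264,98,0,360,3.5))
s,e=fit(SN,us,[600,0,3.4]);print("snout",s,np.degrees(s[2]),e)
print("grip in vac x", (c[:2]-s[:2])@[np.cos(s[2]),np.sin(s[2])],(c[:2]-s[:2])@[-np.sin(s[2]),np.cos(s[2])])
img={n:cv2.resize(cv2.imread(f"pics/{n}0.png"),None,fx=3,fy=3,interpolation=cv2.INTER_CUBIC) for n in("top","side")}
for n in img:
    for p,M in[(c,NZ[:4]),(c,BL),(l,NZ[:4]),(l,BL),(t,TR),(s,SN)]:
        cv2.polylines(img[n],[((proj(n,xf(p,M))+.5)*3).astype(int)],True,(0,255,0),1)
a=img["side"][460:760,660:960];b=img["side"][800:1110,740:1000];d=img["side"][320:520,1060:1330]
z=np.zeros((600,800,3),np.uint8);z[:300,:300]=a;z[:310,310:570]=b;z[310:510,310:580]=d
z[300:600,:300]=img["top"][380:680,790:1090];z[:300,580:800]=img["top"][660:960,430:650];z[320:600,590:800]=img["top"][680:960,1200:1410]
cv2.imwrite("pics/ov1.png",z)
for nm,n,uv,zz in[("mill","top",(340,267),118),("shaker","top",(242,185),65),("tumb","top",(370,153),75)]:
    print(nm,unproj(n,[uv],zz))
print(t.tolist())
E
```

```text
clip [647.6960508   12.19853988   3.44843929] 197.5810173234025 0.7308951527614056
loose [472.73910944 237.0833341    2.42146941] 138.7399771340101 0.6435615173735982
tray [ 4.44139327e+02 -2.60283866e+02  1.39491034e-01] 7.992247544930387 1.1497732891900796
snout [672.9989627   20.67261762   3.44877783] 197.6004142755686 0.6055004537557807
grip in vac x 26.680808532115915 0.4263802027062715
mill [[451.59254571 -47.64077681 118.        ]]
shaker [[606.42776679 131.77957638  65.        ]]
tumb [[ 668.57315363 -112.8443857    75.        ]]
[444.13932653867903, -260.28386572597907, 0.13949103429346868]
```

View pics/ov1.png

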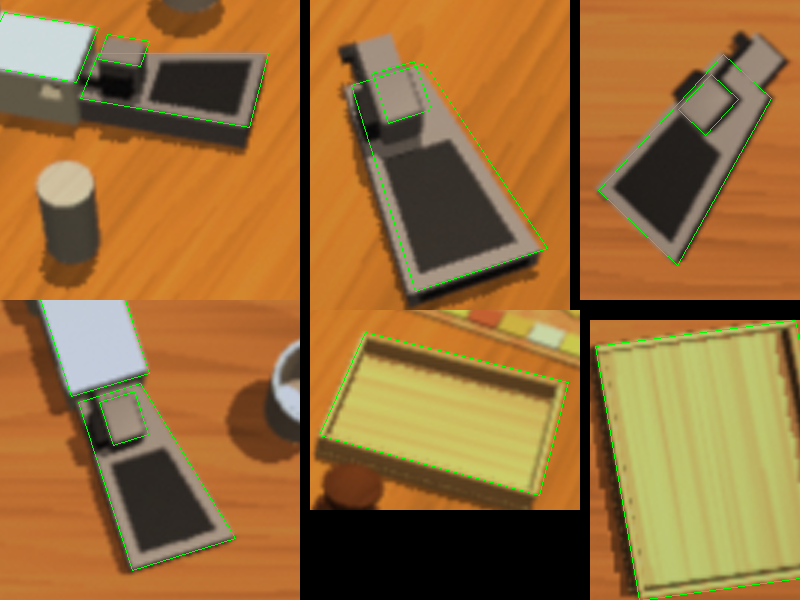

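Emit:
{"fn": "move_arm", "kwargs": {
  "plan": [
    [[30,-36,-6],[0,0,-2.75],1],
    [[32,-40,-6],[0,0,-2.75],1],
    [[32,-40,-6],[0,0,-2.75],1],
    [[32,-40,-6],[0,0,-2.75],1],
    [[32,-40,-6],[0,0,-2.75],1],
    [[32,-40,-6],[0,0,-2.75],1],
    [[32,-40,-6],[0,0,-2.75],1],
    [[32,-40,-6],[0,0,-2.75],1],
    [[32,-40,-6],[0,0,-2.75],1],
    [[32,-36,-6],[0,0,-2.75],1]
  ]
}}

```text
clock: 1.35
eef_pos: [473.1, 237.8, 170.9]
tool_rot: [-3.141, -0.0, 2.42]
force: [0.2, 0.1, 0.4]
width: 85.4
gripper_force: 0.0
```

Emit:
{"fn": "move_arm", "kwargs": {
  "plan": [
    [[0.5,1.5,-40],[0,0,0],1],
    [[0,0,-45],[0,0,0],1],
    [[0,0,-35],[0,0,0],0.9],
    [[0,0,-15],[0,0,0],0.8],
    [[0,0,-7],[0,0,0],0.7],
    [[0,0,0],[0,0,0],0.7]
  ]
}}

```text
clock: 2.1
eef_pos: [473.2, 241.1, 29.8]
tool_rot: [3.141, 0.0, 2.422]
force: [0.3, 0.8, 0.3]
width: 59.8
gripper_force: 0.0
```

```bash
python3 - <<'E'
from h import *
a=cv2.resize(cams.get_image("side")[240:390,220:360],None,fx=3.5,fy=3.5,interpolation=cv2.INTER_CUBIC)
cv2.imwrite("pics/g1.png",a);print(status.read_state()["eef_pos"],status.read_state()["force"])
E
```

```text
[473.48466215 241.25368663  30.16528798] [-0.43127202 -0.11561139  0.11357995]
```

View pics/g1.png

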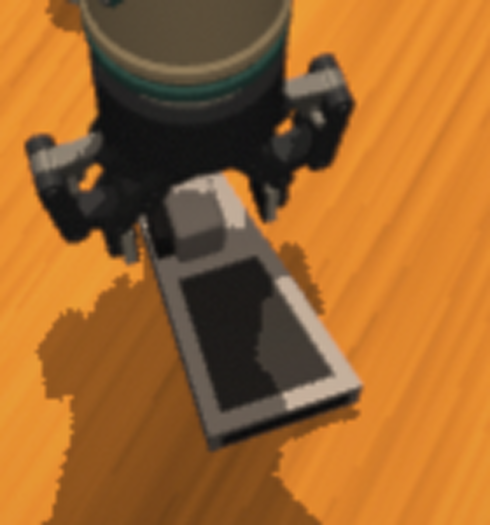

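The gripper straddles the loose nozzle's grip block (block near (195,220) in the crop, finger tips on both sides). I'm closing.

Emit:
{"fn": "move_arm", "kwargs": {
  "plan": [
    [[0,-1.5,0],[0,0,0],0.5],
    [[0,0,0],[0,0,0],0.4],
    [[0,0,0],[0,0,0],0.3],
    [[0,0,0],[0,0,0],0],
    [[0,0,0],[0,0,0],0],
    [[0,0,0],[0,0,0],0]
  ]
}}

```text
clock: 2.9
eef_pos: [472.2, 237.8, 30.5]
tool_rot: [-3.14, 0.0, 2.42]
force: [-2.5, -2.8, 12.6]
width: 23.0
gripper_force: 59.6
```

Emit:
{"fn": "move_arm", "kwargs": {
  "plan": [
    [[0,0,5],[0,0,0],0],
    [[0,0,20],[0,0,0],0],
    [[0,0,40],[0,0,0],0],
    [[0,0,45],[0,0,0],0],
    [[0,0,40],[0,0,0],0],
    [[0,0,30],[0,0,0],0],
    [[0,0,0],[0,0,0],0]
  ]
}}

```text
clock: 3.78
eef_pos: [474.0, 240.1, 211.5]
tool_rot: [3.137, 0.001, 2.422]
force: [0.2, 0.6, -1.0]
width: 23.1
gripper_force: 59.2
```

```bash
python3 - <<'E'
from h import *
a=cams.get_image("side");b=cams.get_image("top")
s=status.read_state();print(s["eef_pos"],s["tool_rot"],s["width"])
x,y=proj("side",s["eef_pos"])[0].astype(int);u,v=proj("top",s["eef_pos"])[0].astype(int);print(x,y,u,v)
z=np.zeros((480,800,3),np.uint8)
for i,(im,(p,q)) in enumerate([(a,(x,y)),(b,(u,v))]):
    c=im[max(q-80,0):q+80,max(p-66,0):p+66];c=cv2.resize(c,None,fx=3,fy=3,interpolation=cv2.INTER_CUBIC);z[:c.shape[0],i*400:i*400+c.shape[1]]=c
cv2.imwrite("pics/g2.png",z)
E
```

```text
[472.16450553 239.31280804 208.82070789] [-3.14072772e+00 -5.19368388e-04  2.42221237e+00] 22.97456187450469
274 246 161 250
```

View pics/g2.png

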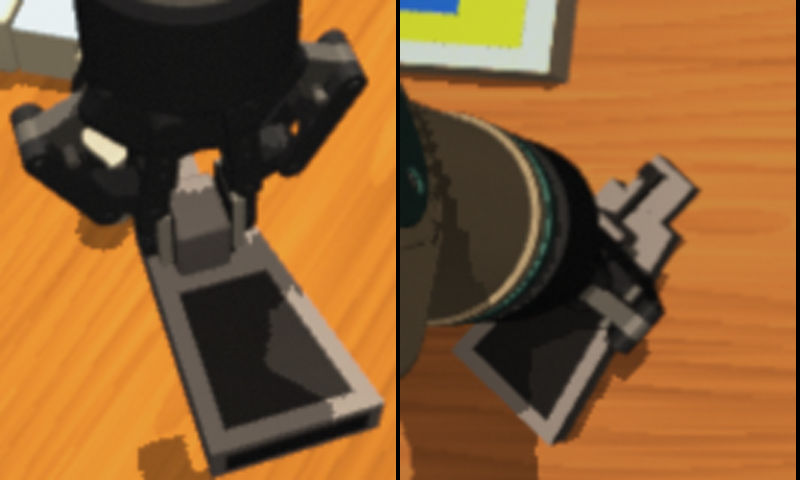

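Nozzle is held level in the pads. I'll fit its pose in hand from both views: mouth corners in top near (113,286) and (146,317), in side near (279,317) and (336,300).

```bash
cat > inhand.py <<'E'
from fit import *
def inhand(top,iT,side,iS,p0):
    M=np.array(NZ+BL,float)
    def f(p):
        X=xf(p,M+[0,0,p[3]]);return np.r_[(proj("top",X[iT])-top).ravel(),(proj("side",X[iS])-side).ravel()]
    r=least_squares(f,p0);return r.x,r.fun
E
python3 - <<'E'
from inhand import *
t=np.array([(113.3,286),(146,316.7),(189.3,249.3),(194,232.7),(181.7,221.7)])
s=np.array([(278.7,316.7),(335.7,300)])
p,r=inhand(t,[0,1,2,4,5],s,[0,1],[472,240,2.42,179])
print(p,np.degrees(p[2]),np.round(r,1))
E
```

```text
[472.79901478 235.49297749   2.3982851  177.07192348] 137.41161439338862 [ 0.1 -1.2 -0.5  0.8 -1.8 -1.4  0.7 -0.3  1.4 -0.5  0.5  0.3  1.3  0.5]
```

Emit:
{"fn": "move_arm", "kwargs": {
  "plan": [
    [[-2,-20,0],[0,0,-5],0],
    [[-3,-36,0],[0,0,-9],0],
    [[-3,-40,0],[0,0,-9.5],0],
    [[-3,-40,0],[0,0,-9.5],0],
    [[-3,-40,0],[0,0,-9.5],0],
    [[-3,-40,0],[0,0,-9.5],0],
    [[-3,-40,0],[0,0,-9.5],0],
    [[-3,-40,0],[0,0,-9.5],0],
    [[-3,-40,0],[0,0,-9.5],0],
    [[-3,-40,0],[0,0,-9.5],0]
  ]
}}

```text
clock: 5.12
eef_pos: [442.6, -137.5, 207.9]
tool_rot: [-3.139, 0.002, 0.846]
force: [1.0, 0.5, -0.9]
width: 23.0
gripper_force: 59.0
```

Emit:
{"fn": "move_arm", "kwargs": {
  "plan": [
    [[-3,-40,0],[0,0,-9.5],0],
    [[-3,-40,0],[0,0,-9.5],0],
    [[-3,-40,0],[0,0,-9.5],0],
    [[-3,-26,0],[0,0,-8],0],
    [[-1,-14,0],[0,0,-4],0],
    [[0,0,0],[0,0,0],0],
    [[0,0,0],[0,0,0],0]
  ]
}}

```text
clock: 6.0
eef_pos: [431.0, -294.9, 208.7]
tool_rot: [-3.14, 0.001, 0.147]
force: [0.3, -0.5, -1.2]
width: 22.9
gripper_force: 59.1
```

Emit:
{"fn": "move_arm", "kwargs": {
  "plan": [
    [[-0.7,-3.8,-30],[0,0,-0.4],0],
    [[0,0,-45],[0,0,0],0],
    [[0,0,-40],[0,0,0],0],
    [[0,0,-20],[0,0,0],0],
    [[0,0,-5],[0,0,0],0],
    [[0,0,0],[0,0,0],0]
  ]
}}

```text
clock: 6.75
eef_pos: [430.6, -299.9, 69.7]
tool_rot: [-3.142, -0.001, 0.138]
force: [0.2, -0.1, -0.8]
width: 23.0
gripper_force: 59.1
```

```bash
python3 - <<'E'
from fit import *
a=cams.get_image("side");b=cams.get_image("top")
s=status.read_state();print(s["eef_pos"],s["tool_rot"],s["width"])
z=np.zeros((480,800,3),np.uint8)
for n,im,p,q,o in [("side",a,345,95,0),("top",b,385,215,400)]:
    c=cv2.resize(im[q:q+115,p:p+115],None,fx=3.4,fy=3.4,interpolation=cv2.INTER_CUBIC)
    z[:391,o:o+391]=c
cv2.imwrite("pics/p1.png",z)
E
```

```text
[ 430.88589295 -300.50801203   70.29060419] [ 3.14056142e+00 -1.45816777e-03  1.37936243e-01] 22.881621293939762
```

View pics/p1.png

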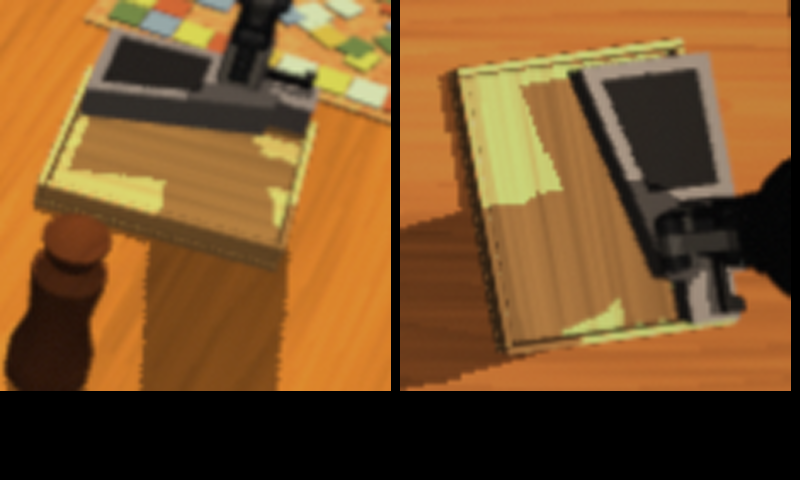

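```bash
python3 - <<'E'
from inhand import *
T=np.array([444.14,-260.28]);a=.1395
R=np.array([[np.cos(a),np.sin(a)],[-np.sin(a),np.cos(a)]])
t=np.array([(475.6,230.6),(439.4,236.2)]);s=np.array([(378.8,103.8),(370,122)])
for z in(None,39.8):
  M=np.array(NZ,float)
  f=lambda p:np.r_[(proj("top",xf(p,M+[0,0,40])[:2])-t).ravel(),(0 if z else 1)*(proj("side",xf(p,M+[0,0,40])[:2])-s).ravel()]
  r=least_squares(f,[430,-299,.14]);p=r.x;print(p,R@(p[:2]-T),np.round(r.fun,1))
print("tcp in tray",R@(np.array([430.8,-300.2])-T))
# tray from side: rim corners in the crop
us=np.array([(345+38/3.4,95+190/3.4),(345+283/3.4,95+250/3.4)])
print(unproj("side",us,22),xf([*T,a],TR))
E
```

```text
[ 4.26572024e+02 -3.01705865e+02  1.41262509e-01] [-23.15749767 -38.5806474 ] [-0.3  0.4 -1.6 -0.2  0.  -1.7  1.  -1.8]
[ 4.27370771e+02 -3.05410928e+02  1.62222873e-01] [-22.88169102 -42.36078231] [ 0.6 -0.1 -0.6  0.1 -0.  -0.   0.  -0. ]
tcp in tray [-18.76120622 -37.67730273]
[[ 512.31288997 -173.70359308   22.        ]
 [ 354.51170117 -202.63621016   22.        ]] [[ 535.15478091 -315.15767904   22.        ]
 [ 516.52235035 -182.45940274   22.        ]
 [ 353.12521909 -205.40232096   22.        ]
 [ 371.75764965 -338.10059726   22.        ]]
```

The pictures put the nozzle about 2–3 mm toward the tray's -x/-y corner, so I'm shifting it inward and lowering.

Emit:
{"fn": "move_arm", "kwargs": {
  "plan": [
    [[2,3,0],[0,0,0],0],
    [[0,0,-14],[0,0,0],0],
    [[0,0,-10],[0,0,0],0],
    [[0,0,-5],[0,0,0],0],
    [[0,0,-3],[0,0,0],0],
    [[0,0,0],[0,0,0],0]
  ]
}}

```text
clock: 7.6
eef_pos: [432.0, -297.5, 37.1]
tool_rot: [-3.141, 0.0, 0.137]
force: [0.7, -0.3, -0.9]
width: 22.9
gripper_force: 59.1
```

Emit:
{"fn": "move_arm", "kwargs": {
  "plan": [
    [[0,0,-1],[0,0,0],0],
    [[0,0,-1],[0,0,0],0],
    [[0,0,0],[0,0,0],0]
  ]
}}

```text
clock: 7.98
eef_pos: [432.3, -297.5, 35.6]
tool_rot: [3.141, -0.0, 0.137]
force: [0.0, -0.4, 0.5]
width: 23.2
gripper_force: 59.3
```

Emit:
{"fn": "move_arm", "kwargs": {
  "plan": [
    [[0,0,-0.7],[0,0,0],0],
    [[0,0,0],[0,0,0],0.3],
    [[0.2,-1.5,0.5],[0,0,0],0.33],
    [[0.2,-1.5,0.5],[0,0,0],0.37],
    [[0.2,-1.5,0.5],[0,0,0],0.41],
    [[0,0,0.5],[0,0,0],0.45],
    [[0,0,0],[0,0,0],0.55],
    [[0,0,0],[0,0,0],0.6]
  ]
}}

```text
clock: 8.98
eef_pos: [432.8, -301.8, 36.6]
tool_rot: [3.142, -0.0, 0.137]
force: [0.5, 0.2, 0.1]
width: 51.3
gripper_force: 0.0
```

Emit:
{"fn": "move_arm", "kwargs": {
  "plan": [
    [[0,0,15],[0,0,0],0.6],
    [[0,0,40],[0,0,0],0.7],
    [[0,0,50],[0,0,0],0.7],
    [[10,14,40],[0,0,1],0.7],
    [[25,40,10],[0,0,1.5],0.7],
    [[30,45,0],[0,0,1.5],0.7],
    [[30,45,0],[0,0,1.5],0.7],
    [[30,45,0],[0,0,1.5],0.7],
    [[30,45,0],[0,0,1.5],0.7],
    [[30,45,0],[0,0,1],0.7]
  ]
}}

```text
clock: 10.22
eef_pos: [618.4, -21.4, 192.8]
tool_rot: [3.141, -0.001, 0.303]
force: [0.5, -0.3, -0.2]
width: 59.5
gripper_force: 0.0
```

```bash
python3 - <<'E'
from fit import *
a=cams.get_image("side");b=cams.get_image("top")
s=status.read_state();print(s["eef_pos"],s["tool_rot"],s["width"])
z=np.zeros((480,800,3),np.uint8)
for n,im,p,q,o in [("side",a,345,95,0),("top",b,390,215,400)]:
    c=cv2.resize(im[q:q+112,p:p+112],None,fx=3.5,fy=3.5,interpolation=cv2.INTER_CUBIC)
    z[:392,o:o+392]=c
cv2.imwrite("pics/p2.png",z)
E
```

```text
[620.81531604 -14.59732296 191.54795431] [-3.13849353e+00 -2.99504622e-03  3.14156227e-01] 59.386813250203346
```

View pics/p2.png

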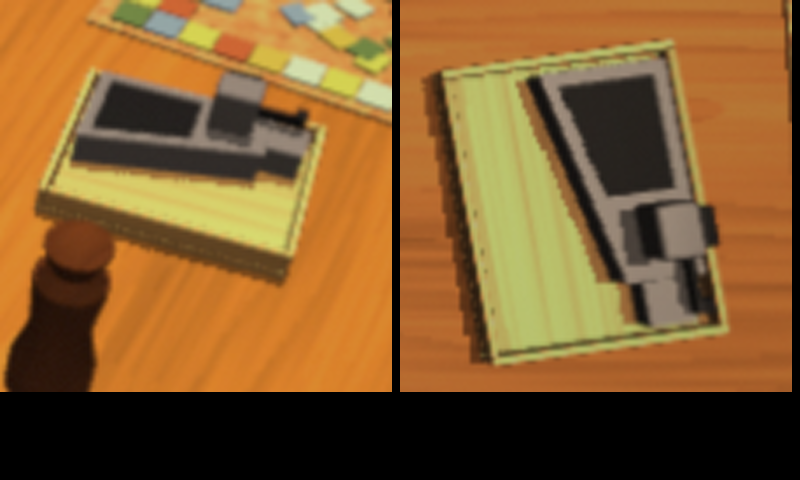

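Loose nozzle lies flat in the tray, along the -y wall (top crop (600–720, 55–330)). Next I'll go over the clipped grip.

Emit:
{"fn": "move_arm", "kwargs": {
  "plan": [
    [[13,14,0],[0,0,-0.4],0.7],
    [[13,14,-20],[0,0,0],0.7],
    [[0,0,-45],[0,0,0],0.7],
    [[0,0,-30],[0,0,0],0.7],
    [[0,0,-10],[0,0,0],0.7],
    [[0,0,0],[0,0,0],0.7]
  ]
}}

```text
clock: 11.08
eef_pos: [644.0, 4.4, 87.0]
tool_rot: [3.141, 0.0, 0.295]
force: [-0.6, 0.5, 1.0]
width: 59.7
gripper_force: 0.0
```

```bash
python3 - <<'E'
from fit import *
s=status.read_state();print(s["eef_pos"],s["tool_rot"],s["width"])
t=np.array([(464.3,231.6),(431.4,237.3),(460,308.7)]);M=np.array(NZ,float)[[0,1,4]]+[0,0,5]
p,e=fit(M,t,[430,-300,.14]);T=np.array([444.14,-260.28]);a=.1395
R=np.array([[np.cos(a),np.sin(a)],[-np.sin(a),np.cos(a)]]);print(p,R@(p[:2]-T),p[2]-a,e)
E
```

```text
[643.95616802   4.35751428  87.0151532 ] [3.14106119e+00 1.68726857e-05 2.94708182e-01] 59.67592121608628
[ 4.27663880e+02 -2.96539563e+02  1.23378493e-01] [-21.35788459 -33.61635375] -0.016121507021087694 1.8928218515998196
```

Emit:
{"fn": "move_arm", "kwargs": {
  "plan": [
    [[3.5,9.5,0],[0,0,0.7],0.7],
    [[0,0,-20],[0,0,0],0.7],
    [[0,0,-20],[0,0,0],0.7],
    [[0,0,-12],[0,0,0],0.7],
    [[0,0,-4],[0,0,0],0.7],
    [[0,0,0],[0,0,0],0.7]
  ]
}}

```text
clock: 11.82
eef_pos: [647.1, 14.3, 30.3]
tool_rot: [3.141, 0.0, 0.308]
force: [0.0, -0.5, 0.4]
width: 60.0
gripper_force: 0.0
```

```bash
python3 - <<'E'
from fit import *
a=cams.get_image("side");b=cams.get_image("top")
s=status.read_state();print(s["eef_pos"],s["tool_rot"],s["width"],s["force"])
z=np.zeros((392,800,3),np.uint8)
for n,im,p,q,o in [("side",a,205,120,0),("top",b,250,115,400)]:
    c=cv2.resize(im[q:q+112,p:p+112],None,fx=3.5,fy=3.5,interpolation=cv2.INTER_CUBIC)
    z[:392,o:o+392]=c
cv2.imwrite("pics/c1.png",z)
E
```

```text
[647.67385471  14.38071138  31.07464401] [ 3.14112616e+00 -8.18637634e-04  3.08050478e-01] 59.79498991276793 [ 0.3685266   0.28524703 -0.78898193]
```

View pics/c1.png

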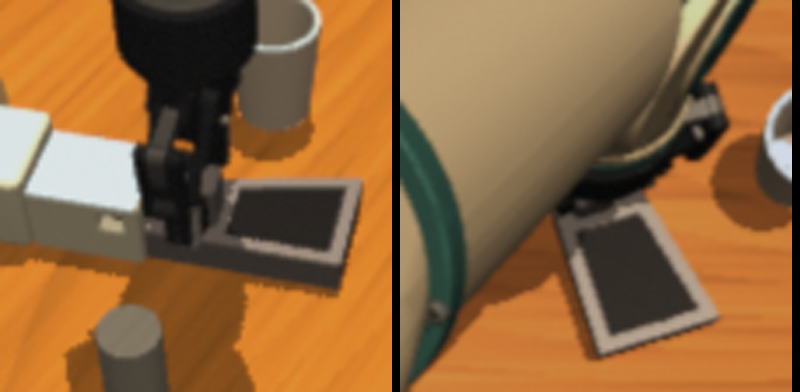

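The fingers straddle the clipped grip just ahead of the snout (side crop (180,200)), clear of the tumbler and shaker. Closing while I watch the force.

Emit:
{"fn": "move_arm", "kwargs": {
  "plan": [
    [[0,0,0],[0,0,0],0.5],
    [[0,0,0],[0,0,0],0.42],
    [[0,0,0],[0,0,0],0.36],
    [[0,0,0],[0,0,0],0.32],
    [[0,0,0],[0,0,0],0.32]
  ]
}}

```text
clock: 12.55
eef_pos: [648.0, 13.7, 31.3]
tool_rot: [3.14, -0.001, 0.308]
force: [-0.0, -1.3, 5.3]
width: 27.5
gripper_force: 6.8
```

Emit:
{"fn": "move_arm", "kwargs": {
  "plan": [
    [[0,0,0],[0,0,0],0.2],
    [[0,0,0],[0,0,0],0],
    [[0,0,0],[0,0,0],0]
  ]
}}

```text
clock: 12.92
eef_pos: [648.5, 12.4, 31.9]
tool_rot: [3.138, -0.002, 0.307]
force: [0.7, -2.7, 7.9]
width: 23.2
gripper_force: 61.3
```

Emit:
{"fn": "move_arm", "kwargs": {
  "plan": [
    [[-1.9,-0.6,0],[0,0,0],0],
    [[-3.8,-1.2,0],[0,0,0],0],
    [[-4.8,-1.5,0],[0,0,0],0],
    [[-4.8,-1.5,0],[0,0,0],0],
    [[0,0,0],[0,0,0],0]
  ]
}}

```text
clock: 13.55
eef_pos: [634.0, 10.2, 31.8]
tool_rot: [3.141, -0.004, 0.308]
force: [3.0, 0.2, 7.4]
width: 22.9
gripper_force: 61.0
```

Emit:
{"fn": "move_arm", "kwargs": {
  "plan": [
    [[-4.8,-1.5,0],[0,0,0],0],
    [[-6.7,-2.1,0],[0,0,0],0],
    [[-6.7,-2.1,0],[0,0,0],0],
    [[-6.7,-2.1,0],[0,0,0],0],
    [[-2.8,-0.9,0],[0,0,0],0],
    [[0,0,0],[0,0,0],0]
  ]
}}

```text
clock: 14.3
eef_pos: [606.6, 1.7, 31.8]
tool_rot: [3.141, -0.005, 0.308]
force: [4.3, 0.9, 7.2]
width: 23.1
gripper_force: 61.0
```

Emit:
{"fn": "move_arm", "kwargs": {
  "plan": [
    [[0,0,4],[0,0,0],0],
    [[0,0,16],[0,0,0],0],
    [[0,0,40],[0,0,0],0],
    [[0,0,45],[0,0,0],0],
    [[0,0,45],[0,0,0],0],
    [[0,0,25],[0,0,0],0],
    [[0,0,0],[0,0,0],0],
    [[0,0,0],[0,0,0],0]
  ]
}}

```text
clock: 15.3
eef_pos: [603.1, 1.6, 204.4]
tool_rot: [-3.14, 0.002, 0.308]
force: [-0.9, -0.2, -2.9]
width: 23.1
gripper_force: 60.0
```

```bash
python3 - <<'E'
from fit import *
s=status.read_state();print(s["eef_pos"],s["tool_rot"],s["width"],s["force"])
e=s["eef_pos"];th=s["tool_rot"][2]+np.pi
pan=[[80,-14,24],[80,35,24],[20,18,24],[20,-14,24]]
for n in P:
    im=cams.get_image(n).astype(int)
    q=proj(n,xf([e[0],e[1],th],np.array(pan)+[0,0,e[2]-31]));print(n,q.round())
    m=np.zeros(im.shape[:2],np.uint8);cv2.fillPoly(m,[q.astype(int)],1);print("panel colour",im[m>0].mean(0))
    m2=((im.max(2)<70)&(im.max(2)-im.min(2)<25)).astype(np.uint8)
    k,l,st,ce=cv2.connectedComponentsWithStats(m2)
    for i in range(1,k):
        if 200<st[i,4]<20000: print(st[i],ce[i].round(1))
    print("expected centroid",q.mean(0))
E
```

```text
[603.06058137   1.61954292 204.44688683] [-3.14029703e+00  2.24349399e-03  3.08276449e-01] 23.14971794371947 [-0.92448787 -0.206292   -2.91151313]
top [[322. 221.]
 [351. 212.]
 [329. 179.]
 [310. 185.]]
panel colour [ 75.87749004 103.47310757 122.72808765]
[247   0  27  56 620] [261.   23.5]
[229  29  25  58 451] [240.6  58.2]
[365 143  17  22 224] [374.3 152.2]
[331 195  24  26 287] [342.3 209.4]
[  76  222  198  148 3948] [185.9 288. ]
[436 237  32  34 736] [453.  252.8]
expected centroid [328.11803848 199.37883325]
side [[326. 131.]
 [330. 113.]
 [295. 114.]
 [291. 126.]]
panel colour [34.72569444 38.17361111 42.41840278]
[ 254    0   56  124 3986] [280.5  50.7]
[292 112  40  19 600] [313.  120.1]
[101 114  84  34 968] [141.9 126.7]
[372 119  30  15 310] [386.3 126.6]
[252 121  81  23 718] [291.9 133.6]
[366 134  64  12 383] [396.7 139.9]
[ 103  168   92   27 1225] [149.8 180.7]
expected centroid [310.56286368 120.73286727]
```

Emit:
{"fn": "move_arm", "kwargs": {
  "plan": [
    [[-10,-15,0],[0,0,-0.7],0],
    [[-20,-32,0],[0,0,-1.4],0],
    [[-22,-35,0],[0,0,-1.5],0],
    [[-22,-35,0],[0,0,-1.5],0],
    [[-22,-35,0],[0,0,-1.5],0],
    [[-22,-35,0],[0,0,-1.5],0],
    [[-16,-24,0],[0,0,-1.1],0],
    [[-8,-12,0],[0,0,-0.5],0],
    [[0,0,0],[0,0,0],0],
    [[0,0,0],[0,0,0],0]
  ]
}}

```text
clock: 16.65
eef_pos: [462.9, -220.7, 205.3]
tool_rot: [-3.141, -0.0, 0.141]
force: [-0.3, 0.2, -1.6]
width: 22.9
gripper_force: 60.0
```

Emit:
{"fn": "move_arm", "kwargs": {
  "plan": [
    [[-2,-0.4,-20],[0,0,0],0],
    [[0,0,-40],[0,0,0],0],
    [[0,0,-40],[0,0,0],0],
    [[0,0,-25],[0,0,0],0],
    [[0,0,-10],[0,0,0],0],
    [[0,0,0],[0,0,0],0]
  ]
}}

```text
clock: 17.4
eef_pos: [460.6, -221.7, 70.4]
tool_rot: [-3.141, 0.0, 0.14]
force: [0.7, 0.1, -2.0]
width: 23.0
gripper_force: 60.0
```

```bash
python3 - <<'E'
from fit import *
a=cams.get_image("side");b=cams.get_image("top")
s=status.read_state();print(s["eef_pos"],s["tool_rot"],s["width"])
z=np.zeros((460,800,3),np.uint8)
for n,im,p,q,o in [("side",a,345,85,0),("top",b,385,215,400)]:
    z[:460,o:o+395]=cv2.resize(im[q:q+115,p:p+99],(396,460),interpolation=cv2.INTER_CUBIC)[:,:395]
cv2.imwrite("pics/q1.png",z)
E
```

```text
[ 461.07629326 -222.42088315   71.40001423] [ 3.14068440e+00 -1.34138086e-03  1.39600143e-01] 23.05107505870317
```

View pics/q1.png

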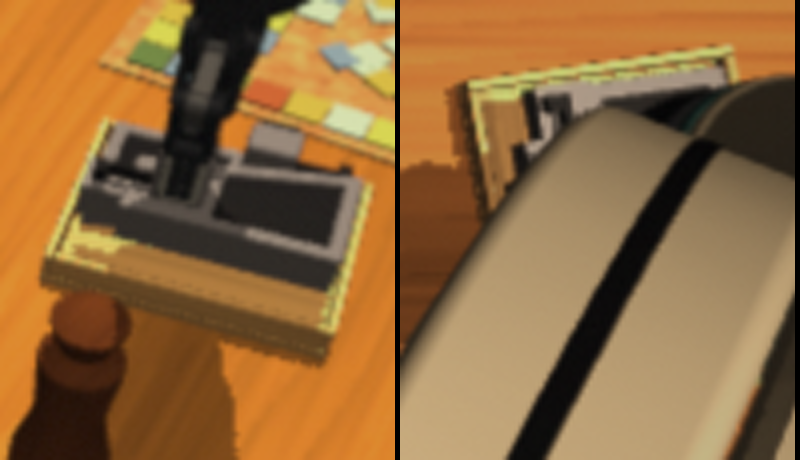

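```bash
python3 - <<'E'
from fit import *
g=lambda L:np.array([(345+u/4,85+v/4) for u,v in L])-.4
tr,e=fit([TR[1],TR[2],TR[0]],g([(42,262),(327,355),(108,122)]),[444,-260,.14],"side");print("tray side",tr,e)
a=tr[2];R=np.array([[np.cos(a),np.sin(a)],[-np.sin(a),np.cos(a)]])
M=np.array(NZ,float)[[0,1,5]]+[0,0,40]
p,e=fit(M,g([(338,265),(370,185),(80,188)]),[461,-222,.14+np.pi],"side");print(p,e,p[2]-np.pi-a)
print("in side tray",R@(p[:2]-tr[:2]))
print("tcp in cam-top tray", R@(np.array([461,-222.1])-[444.14,-260.28]), "in side tray",R@(np.array([461,-222.1])-tr[:2]))
E
```

```text
tray side [ 4.41379720e+02 -2.48181345e+02  8.98033163e-02] 0.9738222820860187
[ 459.77679454 -217.85042512    3.25833151] 0.8203149136720072 0.026935541753996636
in side tray [21.04309916 28.55879966]
tcp in cam-top tray [20.21614475 36.5140999 ] in side tray [21.8802624  24.21664858]
```

```bash
python3 - <<'E'
from fit import *
f=lambda q:((q-[345,85]+.4)*4).round(0).tolist()
T=[444.14,-260.28,.1395]
print("tray",f(proj("side",xf(T,TR))), "outer bottom",f(proj("side",xf(T,np.array(TR)*[1,1,0]))))
M=np.array(NZ,float)
for p in([461,-222.1,.1396+np.pi],):
  print("noz",f(proj("side",xf(p,M+[0,0,40]))))
b0=cv2.imread("pics/side0.png")
E
```

```text
tray [[106.0, 116.0], [46.0, 253.0], [339.0, 333.0], [378.0, 183.0]] outer bottom [[100.0, 144.0], [40.0, 281.0], [327.0, 361.0], [366.0, 211.0]]
noz [[343.0, 260.0], [365.0, 177.0], [141.0, 153.0], [121.0, 202.0], [93.0, 153.0], [81.0, 181.0]]
```

The last view shows the clipped nozzle over its slot. Nozzle and tray are offset alike from their projections, so it sits at about (20, 36.5) in the tray frame. I'll lower it while watching the force.

Emit:
{"fn": "move_arm", "kwargs": {
  "plan": [
    [[0,1,0],[0,0,0],0],
    [[0,0,-6],[0,0,0],0],
    [[0,0,-6],[0,0,0],0],
    [[0,0,-4],[0,0,0],0],
    [[0,0,-4],[0,0,0],0],
    [[0,0,0],[0,0,0],0]
  ]
}}

```text
clock: 18.25
eef_pos: [460.0, -221.2, 50.3]
tool_rot: [-3.141, 0.001, 0.139]
force: [-0.6, 0.3, -1.3]
width: 23.0
gripper_force: 60.0
```

Emit:
{"fn": "move_arm", "kwargs": {
  "plan": [
    [[0,0,-4],[0,0,0],0],
    [[0,0,-4],[0,0,0],0],
    [[0,0,-3],[0,0,0],0],
    [[0,0,-1],[0,0,0],0],
    [[0,0,0],[0,0,0],0]
  ]
}}

```text
clock: 18.88
eef_pos: [460.2, -221.3, 38.6]
tool_rot: [3.142, 0.0, 0.139]
force: [-0.1, 0.5, -1.5]
width: 22.7
gripper_force: 60.0
```

Emit:
{"fn": "move_arm", "kwargs": {
  "plan": [
    [[0,0,-1],[0,0,0],0],
    [[0,0,-1],[0,0,0],0],
    [[0,0,0],[0,0,0],0]
  ]
}}

```text
clock: 19.25
eef_pos: [460.3, -221.3, 36.8]
tool_rot: [-3.142, -0.0, 0.139]
force: [0.2, 0.1, 2.0]
width: 23.2
gripper_force: 60.4
```

Emit:
{"fn": "move_arm", "kwargs": {
  "plan": [
    [[0,0,0],[0,0,0],0.3],
    [[-0.2,1.5,0.5],[0,0,0],0.33],
    [[-0.2,1.5,0.5],[0,0,0],0.37],
    [[-0.2,1.5,0.5],[0,0,0],0.41],
    [[0,0,0.5],[0,0,0],0.45],
    [[0,0,0],[0,0,0],0.52],
    [[0,0,0],[0,0,0],0.55]
  ]
}}

```text
clock: 20.12
eef_pos: [459.7, -216.8, 38.7]
tool_rot: [3.142, -0.0, 0.139]
force: [0.5, -0.2, 0.0]
width: 47.0
gripper_force: 0.0
```

Emit:
{"fn": "move_arm", "kwargs": {
  "plan": [
    [[0,0,8],[0,0,0],0.55],
    [[0,0,30],[0,0,0],0.55],
    [[0,0,45],[0,0,0],0.6],
    [[0,0,45],[0,0,0],0.6],
    [[0,0,40],[0,0,0],0.6],
    [[0,40,0],[0,0,0],0.6],
    [[0,50,0],[0,0,0],0.6],
    [[0,50,0],[0,0,0],0.6],
    [[0,50,0],[0,0,0],0.6],
    [[0,50,0],[0,0,0],0.6]
  ]
}}

```text
clock: 21.38
eef_pos: [459.4, 24.8, 207.2]
tool_rot: [-3.141, -0.001, 0.139]
force: [1.1, 0.6, -0.3]
width: 51.4
gripper_force: 0.0
```

```bash
python3 - <<'E'
from fit import *
s=status.read_state();print(s["clock"],s["eef_pos"],s["width"],s["force"])
T=[444.14,-260.28,.1395];a=T[2];R=np.array([[np.cos(a),np.sin(a)],[-np.sin(a),np.cos(a)]])
for n in P:
    im=cams.get_image(n);cv2.imwrite(f"pics/end_{n}.png",im);im=im.astype(int)
    m2=((im.max(2)<65)&(im.max(2)-im.min(2)<22)).astype(np.uint8)
    q=proj(n,xf(T,TR)).astype(int);k=np.zeros_like(m2);cv2.fillPoly(k,[q],1);m2*=k
    cs,_=cv2.findContours(m2,cv2.RETR_EXTERNAL,cv2.CHAIN_APPROX_NONE)
    for c in cs:
        if cv2.contourArea(c)<150:continue
        w=unproj(n,c[:,0].astype(float),29);l=(w[:,:2]-T[:2])@R.T
        r=cv2.approxPolyDP(l.astype(np.float32).reshape(-1,1,2),6,True)[:,0]
        print(n,cv2.contourArea(c),r.round(0).tolist())
E
```

```text
21.375 [459.43586895  24.7986054  207.15912137] 51.42973120369879 [ 1.09249232  0.5695272  -0.25953716]
top 690.5 [[-1.0, 45.0], [-61.0, 46.0], [-61.0, -3.0], [-2.0, 12.0]]
top 288.5 [[70.0, 52.0], [34.0, 47.0], [25.0, 56.0], [45.0, 58.0], [-68.0, 59.0], [12.0, 56.0], [7.0, 37.0], [63.0, 42.0]]
top 668.5 [[63.0, -46.0], [63.0, 2.0], [3.0, -13.0], [4.0, -47.0]]
side 310.5 [[-2.0, 11.0], [-0.0, 44.0], [-61.0, 44.0], [-59.0, -1.0]]
side 218.5 [[63.0, -43.0], [64.0, 1.0], [41.0, -4.0], [33.0, -19.0], [5.0, -12.0], [5.0, -43.0]]
side 320.0 [[82.0, -60.0], [82.0, 72.0], [76.0, 55.0], [63.0, 67.0], [-67.0, 65.0], [45.0, 63.0], [60.0, 41.0], [12.0, 50.0], [13.0, 14.0], [36.0, 16.0], [38.0, 36.0], [62.0, 34.0], [73.0, 46.0]]
```

Both black panels come out parallel to the tray, and the two cameras agree on them at wedge-top height. Grips are at about (-21,-34) and (24,33), well within limits, so I'm handing in.

```bash
python3 -c "
from cell import ctrl
print(ctrl.finish_job())"
```

```text
the job is handed in; nothing more can be done
None
```

Both nozzles are flat in the tray, side by side and head to tail, with grips about (-21, -34) and (24, 33) mm from its centre (camera estimates); I handed the job in at about 21.5 s, but no verdict came back, and I did not re-measure the mill, tumbler, shaker and box, though nothing suggested contact with them.

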